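# Unlock the jewellery box and hold the key turned

### The arm

A 6-joint arm with a two-finger parallel gripper is mounted at the origin on the work surface. World frame = base frame: x ahead of the robot, y to its left, z up, the work surface at z = 0. Lengths are in m, angles in rad, forces in N, time in s.
With the tool pointing down it reaches from about 0.2 to 0.875 m from the base axis. Payload 3.4 kg.
Tool frame: the origin (TCP) lies between the finger pads; the fingertips stand 25 mm ahead of it and the grasp point (between the pads) lies 6 mm ahead of it (r.nose_length is the z of the fingertips in the tool frame, in m); z points along the fingers, y is the line along which they close (so a half turn about z gives the same grasp; the last joint's range is limited). The gripper opens to 94 mm and grips with 3 to 60 N. Pads are 16 mm wide; open, the fingers measure 119 mm over their backs; the gripper's body (75 mm by 177 mm) begins 78 mm behind the grasp point.
Start: joints at [-0.121, 0.276, 1.505, -0, 1.361, -0.121], TCP at [0.575, -0, 0.23] pointing down, gripper open.
Joint ranges: [-2.89, 2.89], [-0.75, 2.08], [0.22, 2.7], [-1.18, 4.32], [0.11, 2.71], [-2.7, 2.7]. Speed limits (rad/s): [2.57, 2.57, 3.14, 3.14, 3.14, 3.14].

### API

Orientations are given as a unit quaternion [w, x, y, z].
In Python, from plant import r, gripper_to, inverse_kinematics, vision, models, telemetry gives the robot as it stands. Calls block until the motion is done:
- r.move_to(position, orientation): joint-space move of the TCP to a pose.
- r.move_l(position, rot=None, vel=0.15, guard=None): straight line of the TCP; rot=None keeps the orientation; vel is the mean speed in m/s. With guard (N) it stops when the force on the tool has changed by that much, and returns True; else False.
- r.movej(angles): joint-space move.
- gripper_to(opening, f_grip=None): finger opening in m; f_grip is the grip in N (None keeps the last); returns when the fingers have stopped.
- r.hold(seconds).
- inverse_kinematics(position, orientation): joint angles nearest the present ones, or None.
- vision.snapshot(name): name is "scene" or "side" or "wrist"; returns the picture (384x512x3 uint8, red, green, blue); there is no depth.
- vision.get_calibration(name): a dict with "fx", "fy", "cx", "cy" (pixels), "D" ([k1, k2, p1, p2, k3] as OpenCV has them; the pictures are not rectified), "position" and "orientation" of the camera in the world. Camera axes: x right, y down, z forward; pixel columns grow to the right and rows downward; lengths in m; the calibration is good to about 2 mm. A picture is of the moment at which its call begins: read the wrist's pose just before it. get_calibration takes no time and is no camera call; for the wrist camera it gives the pose at the moment of the call.
A pose or a line that the arm cannot do raises r.PlanningError and nothing moves.
- r.sign_off(): hands the job in; it is judged then, once.
Trained networks look in the newest picture that a camera, given by its name, has taken for a name from the list of things; names that differ only in an ending like _2 or _b are one class to them, and where a whole thing is asked for, a point or a joint stands for the part that bears it (a point fixed in the world has none). Each returns a list of dicts, best first, with "score" (0 to 1); they miss things now and then, are a little off and sometimes report something else, mostly with a low value. They report only what shows in the picture. A call takes as long as a camera call.
- models.boxes_of(thing, camera): "at" ([x, y, z] in m, in world coordinates, good to about 4 mm: the middle of the surface that is visible of it).
- models.regions_of(thing, camera): "pixels" (384x512 bool, what is visible of it).
- models.mark_of(thing, camera): "at" ([x, y, z] in m, in world coordinates, good to about 4 mm: a listed point, or the origin of a listed thing).
Readings, each from a call of its own:
- telemetry.current_t(): time.
- telemetry.current_joints(): joint angles.
- telemetry.current_dq(): joint speeds.
- telemetry.current_joint_efforts(): joint torques, N m.
- telemetry.current_ee_pos(): TCP position.
- telemetry.current_tool_rot(): TCP orientation.
- telemetry.current_wrist_force(): force on the tool from outside, world axes, zero at the start.
- telemetry.current_torque(): the same for the moment, N m.
- telemetry.current_opening(): finger opening in m.
- telemetry.current_finger_force(): force on a finger pad.
Only numpy, scipy, OpenCV 4.12 (cv2) and the standard library are available. Lean on these libraries where they do the work, as an engineer would, in place of code of your own. Each camera call takes 0.05 s, during which the arm holds its last target. There are 200 camera calls.

### The job

The white jewellery box on the vanity is locked: take the red key standing in the yellow brush holder and work it straight down into the box's keyway, wiggling it past the sticky pins until its collar sits on the lock plate. Then turn it a quarter turn clockwise and keep it held there against the lock's return spring, so that the lid can be opened; finish with the gripper still holding the key turned in the lock. Leave the bowls and the other toiletries where they are.

Things in the scene. Friction and masses are not known exactly. Their poses are not given: they have to be found in the camera images.
- key: Loose key, 65 mm, 40 g: red bow, brass collar and blade. Origin at the blade's tip; z from tip up to bow, x along the width, y through the thickness; same either way round. Blade 14 (x) by 5 (y) mm, rounded tip, z 0 to 16 mm; round neck 4.4 mm thick to z 26; collar 18 mm across, z 26 to 29; bow above. Starts upright in the holder's slot, blade down, collar on the holder's top, about 1.5 mm play.
- key_grip (a point): Middle of the key's red bow, 47 mm above the blade's tip, axes as the key. The bow is 28 mm (x) by 10 mm (y) and reaches from 29 to 65 mm above the tip: grip it across its 10 mm.
- brush_holder: Yellow silicone brush holder stuck to the counter, 150 (x) by 70 (y) by 35 mm high; origin under its centre. The key's slot, 18 mm (along the holder's x) by 8 mm and 29 mm deep, is in the middle of its top. Two stub brushes up to 28 mm thick stand 56 mm either side of the slot along x and reach 87 mm above the counter.
- lockbox: White jewellery box fixed to the counter, 90 mm high, lid with blue panel, brass lock plate (62 by 56 mm, level, flush with the top) at its front. Origin on the counter straight under the lock's axis, x to the back of the box; it reaches from -30 to +120 mm in x, 100 mm either side in y. A bolt 12 mm high stands on top, 52 to 72 mm from the lock's axis along +y; the lock draws it back.
- keyway (a point): Centre of the keyway's mouth on top of the lock plate, 90 mm above the counter, axes as the lockbox. The plate does not turn; its slot is 16 mm (along the box's x) by 7 mm, 6 mm deep. The key goes straight down, bow up, blade width along the box's x, either way round, until its collar rests on the plate. Only with the tip over 22 mm down can it turn; once turned it cannot be drawn out.
- key_seat (a point): Where the blade's tip is when the key is home: on the lock's axis, 26 mm below the mouth. The cylinder's slot (15.6 by 6.4 mm) runs from 8 mm below the mouth and may sit up to 0.25 rad clockwise of the plate's slot: the blade may need a small twist to find it. Three sticky sprung pins meet the tip at 10, 14 and 18 mm, about 2 N each, 6 N in all at the bottom; they push back, so keep the key down.
- lock_cylinder (a joint): Turn of the lock's cylinder in rad, clockwise seen from above; 0 when locked (starts between 0 and 0.25), stop at 1.65. A spring of 0.05 N m/rad with 0.015 N m of friction turns it back when let go; the blade has about 0.1 rad of play in it.
- white_bowl: White ceramic bowl, 100 mm across, 45 mm high, loose; origin under its centre. A bystander.
- steel_bowl: Brushed steel bowl, 100 mm across, 45 mm high, loose; origin under its centre. A bystander.
- cap_case: Pink round plastic shower cap case, 100 mm across, 26 mm high, loose; origin under its centre. A bystander.
- compact: Black compact mirror, 72 mm across, base 10 mm high with its lid standing open (about 80 mm high), loose; origin under the base's centre. A bystander.
- lotion: Cream-coloured lotion bottle, 52 mm across, 140 mm high, loose; origin under its centre. A bystander.
- cream_jar: Amber glass jar, 68 mm across, 50 mm high, loose; origin under its centre. A bystander.

How it is judged:
By the outcome, as a careful person would: the job done as asked, in the order asked, and still so for the second after the job is handed in, while the arm keeps its last pose, push and grip.
It also fails if it takes over 64 s, if anything falls off the work surface, if the arm or the gripper's body presses on something with over 40 N, if the wrist force passes 120 N, or if a joint passes its speed limit or range.

## Working session

There is one attempt and no reset: what is moved stays moved. The work goes in short steps, each a Python script; the robot and the scene stay as the last script left them, time stands still between calls to the robot, and variables do not carry over. Pictures are saved under pics/ and viewed, at most 10 in all, crops included, and the job is handed in when it is done.

```bash
ls; mkdir -p pics
python3 - <<'E'
from plant import r, vision, models, telemetry
import cv2, numpy as np
for c in ["scene","side","wrist"]:
    im=vision.snapshot(c); cv2.imwrite(f"pics/{c}0.png",im[:,:,::-1])
    for t in ["key","key_grip","brush_holder","lockbox","keyway"]:
        m=models.mark_of(t,c); print(c,t,[(np.round(d["at"],4).tolist(),round(d["score"],2)) for d in m[:2]])
print(telemetry.current_t(), telemetry.current_tool_rot())
a=[cv2.imread(f"pics/{c}0.png") for c in ["scene","side"]]
cv2.imwrite("pics/both.png",cv2.resize(np.hstack(a),(800,300)))
E
```

```text
pics
scene key [([0.4792, 0.2052, 0.0087], 0.49)]
scene key_grip [([0.4773, 0.2048, 0.057], 0.46)]
scene brush_holder [([0.479, 0.2043, -0.0009], 0.95)]
scene lockbox [([0.508, -0.1852, -0.0002], 0.98)]
scene keyway [([0.5091, -0.1892, 0.0905], 0.94)]
side key [([0.4759, 0.2062, 0.0093], 0.5)]
side key_grip [([0.4762, 0.2053, 0.0589], 0.41), ([0.5116, -0.1925, -0.0028], 0.15)]
side brush_holder [([0.4777, 0.2064, 0.0033], 0.86)]
side lockbox [([0.5132, -0.1908, 0.0014], 0.65)]
side keyway [([0.5098, -0.1897, 0.0912], 0.69)]
wrist key []
wrist key_grip []
wrist brush_holder []
wrist lockbox [([0.5104, -0.1888, -0.0007], 0.68), ([0.7504, -0.0873, -0.0001], 0.43)]
wrist keyway [([0.5087, -0.1931, 0.0923], 0.67)]
0.9 [6.27620469e-05 7.07099567e-01 7.07113991e-01 5.62444058e-05]
```

View pics/both.png

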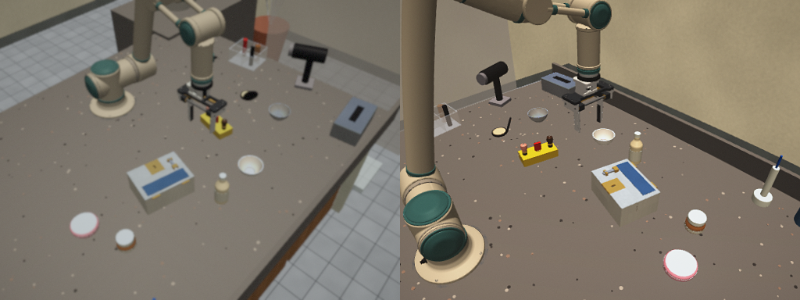

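View pics/wrist0.png

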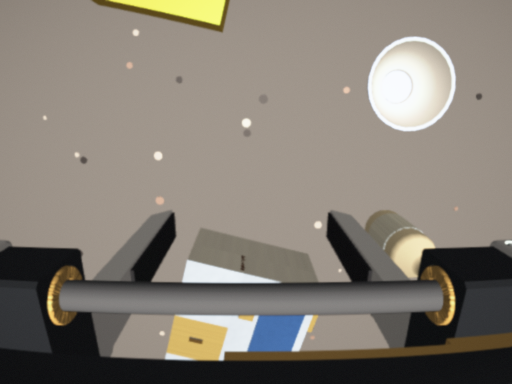

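```bash
cat > h.py <<'E'
from plant import r, gripper_to, inverse_kinematics, vision, models, telemetry
import cv2, numpy as np
from scipy.spatial.transform import Rotation as R
def quat(yaw):  # tool down, tool y at world angle yaw
    y=np.array([np.cos(yaw),np.sin(yaw),0]); z=np.array([0,0,-1.]); x=np.cross(y,z)
    q=R.from_matrix(np.c_[x,y,z]).as_quat(); return q[[3,0,1,2]]
def snap(c,name=None):
    k=vision.get_calibration(c); im=vision.snapshot(c)
    if name: cv2.imwrite(f"pics/{name}.png",im[:,:,::-1])
    return im,k
def rot(k): q=np.array(k["orientation"]); return R.from_quat(q[[1,2,3,0]]).as_matrix()
def toplane(px,k,z):
    K=np.array([[k["fx"],0,k["cx"]],[0,k["fy"],k["cy"]],[0,0,1.]])
    u=cv2.undistortPoints(np.float64(px).reshape(-1,1,2),K,np.array(k["D"]))[:,0]
    d=np.c_[u,np.ones(len(u))]@rot(k).T; p=np.array(k["position"])
    return p+d*((z-p[2])/d[:,2])[:,None]
E
python3 - <<'E'
from h import *
k=vision.get_calibration("wrist"); p=telemetry.current_ee_pos(); q=telemetry.current_tool_rot()
T=R.from_quat(q[[1,2,3,0]]) if hasattr(q,'shape') else R.from_quat([q[1],q[2],q[3],q[0]])
print(T.inv().apply(np.array(k["position"])-p), T.as_matrix().T@rot(k), k["fx"],k["cx"],k["cy"])
for y in np.arange(-3,3.1,.5):
    for nm,P in [("h",[.478,.205,.2]),("b",[.509,-.19,.2])]:
        a=inverse_kinematics(P,quat(y)); print(nm,y,None if a is None else np.round(a[[0,5]] if hasattr(a,'shape') else [a[0],a[5]],2))
E
```

```text
[ 0.07101266 -0.0004426  -0.15322016] [[ 3.09857829e-04 -9.69148269e-01 -2.46478268e-01]
 [ 9.99999797e-01  4.37466524e-04 -4.62970464e-04]
 [ 5.56513015e-04 -2.46478074e-01  9.69148208e-01]] 310.52661199436534 250.7535352722999 184.0034154972436
h -3.0 None
b -3.0 [-0.49  2.51]
h -2.5 None
b -2.5 [-0.49  2.01]
h -2.0 [0.27 2.27]
b -2.0 [-0.49  1.51]
h -1.5 [0.27 1.77]
b -1.5 [-0.49  1.01]
h -1.0 [0.27 1.27]
b -1.0 [-0.49  0.51]
h -0.5 [0.27 0.77]
b -0.5 [-0.49  0.01]
h 0.0 [0.27 0.27]
b 0.0 [-0.49 -0.49]
h 0.5 [ 0.27 -0.23]
b 0.5 [-0.49 -0.99]
h 1.0 [ 0.27 -0.73]
b 1.0 [-0.49 -1.49]
h 1.5 [ 0.27 -1.23]
b 1.5 [-0.49 -1.99]
h 2.0 [ 0.27 -1.73]
b 2.0 [-0.49 -2.49]
h 2.5 [ 0.27 -2.23]
b 2.5 None
h 3.0 None
b 3.0 None
```

Run:
```python
from h import *
r.move_to([.50,-.19,.23],quat(1.35)); im,k=snap("wrist","box1")
print([(np.round(d["at"],4).tolist(),d["score"]) for d in models.mark_of("keyway","wrist")[:2]])
r.move_to([.478,.205,.20],quat(1.35)); im2,k=snap("wrist","hold1")
for t in ["key_grip","brush_holder"]: print([(np.round(d["at"],4).tolist(),d["score"]) for d in models.mark_of(t,"wrist")[:2]])
print(telemetry.current_t(),telemetry.current_ee_pos())
cv2.imwrite("pics/both1.png",cv2.resize(np.hstack([im,im2])[:,:,::-1],(800,300)))
```

```text
[([0.5089, -0.1956, 0.0909], 0.97)]
[([0.4772, 0.2058, 0.0576], 0.65)]
[([0.4767, 0.2082, -0.0052], 0.91)]
4.1417 [0.47857022 0.20405707 0.20007144]
```

View pics/both1.png

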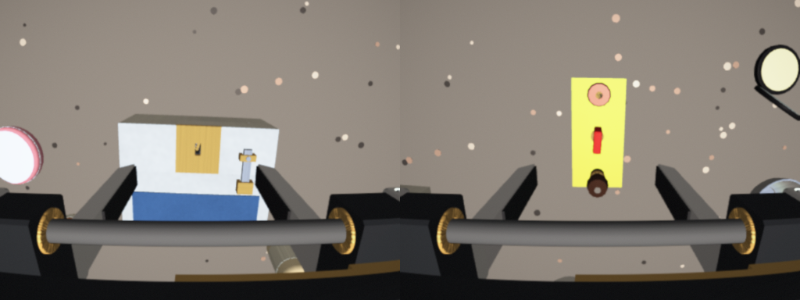

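```bash
cat > seg.py <<'E'
from h import *
E
python3 - <<'E'
from h import *
import json
# recompute calibration of the two views from camera-in-tool transform
C=np.array([[0,-.96915,-.24648],[1,0,0],[0,-.24648,.96915]]); o=np.array([.07101,-.00044,-.15322])
k0=vision.get_calibration("wrist")
def kk(p,yaw):
    T=R.from_quat(quat(yaw)[[1,2,3,0]]); k=dict(k0); k["position"]=p+T.apply(o)
    q=R.from_matrix(T.as_matrix()@C).as_quat(); k["orientation"]=q[[3,0,1,2]]; return k
kh=k0; kb=kk(np.array([.50,-.19,.23]),1.35)
def big(m):
    n,l,s,c=cv2.connectedComponentsWithStats(m.astype(np.uint8)); i=1+np.argmax(s[1:,4]); return l==i
def rect(m,k,z):
    c=max(cv2.findContours(m.astype(np.uint8),cv2.RETR_EXTERNAL,cv2.CHAIN_APPROX_NONE)[0],key=len)[:,0]
    P=toplane(c,k,z)[:,:2]; (c,wh,a)=cv2.minAreaRect((P*1000).astype(np.float32)); print(np.round(c,1),np.round(wh,1),round(a,2), "rad",round(np.radians(a),4)); return c
hs=lambda n: cv2.cvtColor(cv2.imread(f"pics/{n}.png"),cv2.COLOR_BGR2HSV).astype(int)
H=hs("hold1"); h,s,v=H[...,0],H[...,1],H[...,2]
print("holder"); rect(big((h>24)&(h<35)&(s>150)&(v>100)),kh,.035)
print("red"); red=big(((h<6)|(h>174))&(s>180)&(v>60)); rect(red,kh,.074)
bright=big(red&(v>200)) ; rect(bright,kh,.074); print(np.unique(v[red],return_counts=True))
B=hs("box1"); h,s,v=B[...,0],B[...,1],B[...,2]
br=(h>12)&(h<24)&(s>120)&(v>80); br[:, 290:]=0; br[240:]=0
print("plate"); m=big(br); rect(m,kb,.09)
c=np.argwhere(m); y0,x0=c.min(0); y1,x1=c.max(0)
sl=np.zeros_like(m); sl[y0+5:y1-4,x0+5:x1-4]=(v[y0+5:y1-4,x0+5:x1-4]<100); print("slot"); sl=big(sl); rect(sl,kb,.09)
a=cv2.resize(cv2.imread("pics/box1.png")[y0-5:y1+5,x0-5:x1+5],None,fx=6,fy=6)[:590]
ys,xs=np.argwhere(red).mean(0).astype(int); b=cv2.resize(cv2.imread("pics/hold1.png")[ys-40:ys+40,xs-35:xs+35],None,fx=6,fy=6)
H_=min(len(a),len(b)); cv2.imwrite("pics/crop1.png",np.hstack([a[:H_],b[:H_]])[:, :800])
E
```

```text
holder
[534.2 192.4] [31.  25.9] 77.27 rad 1.3485
red
[474.1 206.3] [ 8.3 29.5] 77.14 rad 1.3464
[476.3 205.8] [ 8.3 24.8] 77.14 rad 1.3464
(array([ 86,  87,  88,  89,  90,  91, 104, 105, 108, 110, 111, 112, 153,
       156, 159, 163, 169, 171, 172, 174, 190, 199, 207, 209, 210, 211,
       213, 214, 216, 219, 220, 221, 222, 224, 226, 227, 228, 229, 230,
       231, 232, 233, 234, 235, 236, 237, 238, 239, 240, 241, 242]), array([ 1,  3,  4,  8,  2,  1,  2,  1,  1,  1,  1,  1,  1,  1,  1,  1,  1,
        1,  1,  1,  1,  1,  1,  1,  2,  2,  1,  1,  1,  2,  1,  1,  1,  1,
        1,  1,  3,  6,  6,  1,  2,  8,  7,  6,  9,  5,  8, 13, 21, 65, 56]))
plate
[ 510.5 -190.6] [52.8 60.7] 75.03 rad 1.3095
slot
[ 513.2 -191.7] [4.9 7.1] 77.55 rad 1.3534
```

View pics/crop1.png

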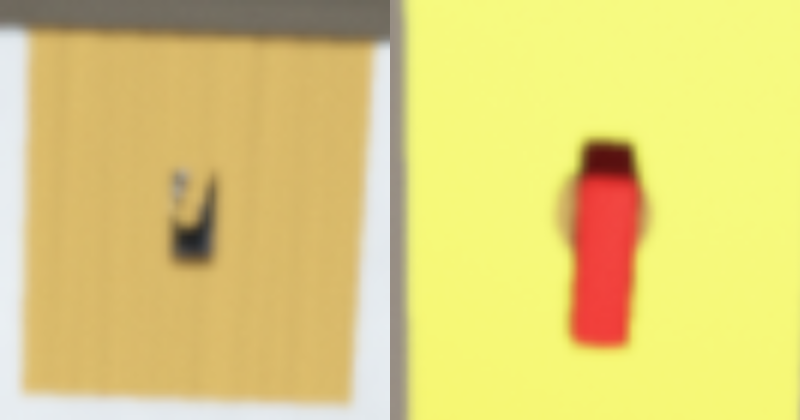

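Run:
```python
from h import *
C=np.array([[0,-.96915,-.24648],[1,0,0],[0,-.24648,.96915]]); o=np.array([.07101,-.00044,-.15322])
kh=vision.get_calibration("wrist"); kb=dict(kh)
T=R.from_quat(quat(1.35)[[1,2,3,0]]); kb["position"]=np.array([.50,-.19,.23])+T.apply(o); kb["orientation"]=R.from_matrix(T.as_matrix()@C).as_quat()[[3,0,1,2]]
hi=lambda n: cv2.resize(cv2.imread(f"pics/{n}.png"),None,fx=8,fy=8,interpolation=cv2.INTER_CUBIC)
def fit(m,k,z,nm):
    n,l,s,c=cv2.connectedComponentsWithStats(m.astype(np.uint8)); m=(l==1+np.argmax(s[1:,4])).astype(np.uint8)
    c=max(cv2.findContours(m,cv2.RETR_EXTERNAL,cv2.CHAIN_APPROX_NONE)[0],key=len)[:,0]
    P=toplane((c+.5)/8-.5,k,z)[:,:2]*1000
    ct,wh,a=cv2.minAreaRect(P.astype(np.float32)); ax=np.radians(a); U=np.array([[np.cos(ax),np.sin(ax)],[-np.sin(ax),np.cos(ax)]])
    Q=(P-ct)@U.T; res=[]
    for i in (0,1):
        for sg in (-1,1):
            g=(abs(Q[:,i]*sg-wh[i]/2)<1.5)&(abs(Q[:,1-i])<wh[1-i]/2-2.5)
            p=np.polyfit(Q[g,1-i],Q[g,i],1) if g.sum()>9 else [np.nan]*2
            th=ax+(np.arctan(p[0]) if i==1 else np.pi/2-np.arctan(p[0])); res.append((round(th-np.pi/2*round((th+.25)/(np.pi/2)),3),round(p[1],1)))
    print(nm,np.round(ct,1),np.round(wh,1),round(a,1),res)
I=hi("hold1"); H=cv2.cvtColor(I,cv2.COLOR_BGR2HSV).astype(int); h,s,v=np.moveaxis(H,2,0)
fit(((h<8)|(h>172))&(v>190)&(s>170),kh,.074,"bow")
fit((h>24)&(h<35)&(s>80)&(v>200),kh,.035,"holder")
I=hi("box1"); H=cv2.cvtColor(I,cv2.COLOR_BGR2HSV).astype(int); h,s,v=np.moveaxis(H,2,0)
br=(h>10)&(h<26)&(s>100)&(v>120); br[:,2320:]=0; fit(br,kb,.09,"plate")
bl=(h>95)&(h<125)&(s>130); fit(bl,kb,.09,"blue")
m=br.astype(np.uint8); f=cv2.morphologyEx(m,cv2.MORPH_CLOSE,np.ones((81,81)))&(1-m); f[:1450]=f[:1450]*1
ys,xs=np.nonzero(f); ok=(abs(xs/8-253)<12)&(abs(ys/8-191)<18); xs,ys=xs[ok]/8,ys[ok]/8
print("slot px",xs.min(),xs.max(),ys.min(),ys.max(), toplane([[(xs.min()+xs.max())/2,(ys.min()+ys.max())/2]],kb,.09), toplane([[xs.min(),ys.min()],[xs.max(),ys.max()]],kb,.09))
```

```text
bow [476.3 205.6] [ 9.3 26.2] 73.8 [(np.float64(-0.242), np.float64(-4.2)), (np.float64(-0.327), np.float64(4.1)), (np.float64(-0.31), np.float64(-13.0)), (np.float64(-0.304), np.float64(13.0))]
holder [476.4 206.6] [ 71.1 150.4] 76.4 [(np.float64(-0.237), np.float64(-35.4)), (np.float64(-0.237), np.float64(35.1)), (np.float64(-0.236), np.float64(-75.0)), (np.float64(-0.236), np.float64(75.1))]
plate [ 510.6 -190.7] [54.  61.9] 75.1 [(np.float64(-0.26), np.float64(-26.8)), (np.float64(-0.261), np.float64(26.9)), (np.float64(-0.261), np.float64(-30.8)), (np.float64(-0.26), np.float64(30.8))]
blue [ 589.  -211.8] [168.3  43.4] 76.7 [(np.float64(-0.242), np.float64(-83.3)), (np.float64(-0.254), np.float64(83.7)), (np.float64(-0.221), np.float64(-20.7)), (np.float64(-0.266), np.float64(18.5))]
slot px 249.5 256.5 183.0 198.25 [[ 0.51039365 -0.19052828  0.09      ]] [[ 0.50212984 -0.19217972  0.09      ]
 [ 0.51876457 -0.18885553  0.09      ]]
```

Run:
```python
from h import *
ty=np.pi/2-.245
gripper_to(.05)
r.move_to([.4764,.2060,.13],quat(ty))
e=telemetry.current_ee_pos(); print(e)
r.move_l([.4764,.2060,.066],vel=.1,guard=6); print(telemetry.current_ee_pos(),telemetry.current_wrist_force())
w0=telemetry.current_wrist_force()
gripper_to(0.0,60); print(telemetry.current_opening(),telemetry.current_finger_force(),telemetry.current_wrist_force())
p=telemetry.current_ee_pos()
print(r.move_l([p[0],p[1],.14],vel=.1,guard=25)); print(telemetry.current_opening(),telemetry.current_wrist_force())
r.move_to([.5105,-.1906,.175],quat(np.pi/2-.2605))
print(telemetry.current_ee_pos(),telemetry.current_wrist_force(),telemetry.current_torque(),telemetry.current_t(),telemetry.current_joints())
im,k=snap("wrist","held"); cv2.imwrite("pics/heldc.png",cv2.resize(im[100:340,130:390,::-1],None,fx=3,fy=2.5*1.0)[:600])
```

```text
[0.47596801 0.20591589 0.12967056]
[0.47723262 0.2062485  0.06682732] [-0.51993416 -0.03636937 -0.09648273]
0.009886180028555343 60.000096559524536 [ 0.30319564 -0.51921408  1.89065027]
False
0.009657427642079948 [ 0.47259721  0.0465427  -0.62943324]
[ 0.51050761 -0.18953789  0.17474617] [-0.56453334  0.28431556 -0.63149916] [ 0.0406562  -0.0543085   0.04779981] 9.2167 [-4.83728028e-01  2.68413789e-01  1.65970329e+00  6.91003682e-04
  1.21426348e+00 -1.79510186e+00]
```

View pics/heldc.png

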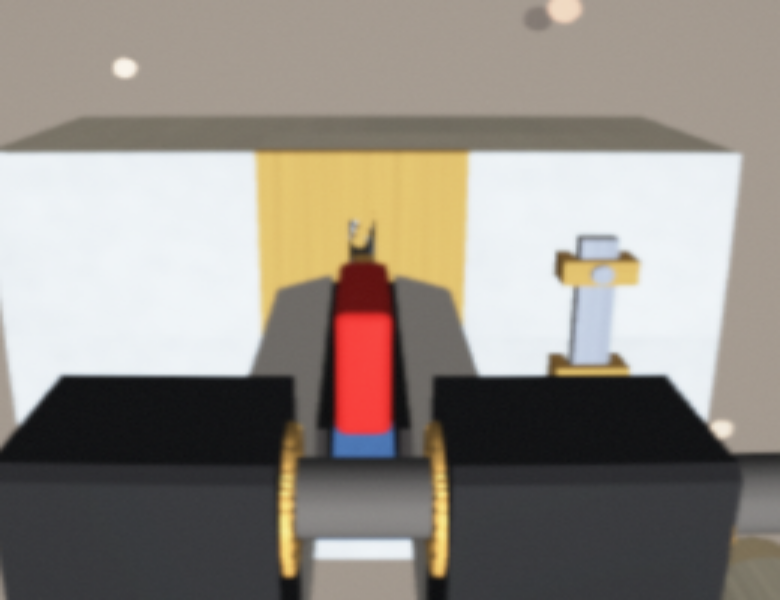

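Run:
```python
from h import *
k=vision.get_calibration("wrist"); e=np.array(telemetry.current_ee_pos()); q=telemetry.current_tool_rot(); T=R.from_quat([q[1],q[2],q[3],q[0]])
I=cv2.resize(cv2.imread("pics/held.png"),None,fx=8,fy=8,interpolation=cv2.INTER_CUBIC)
h,s,v=np.moveaxis(cv2.cvtColor(I,cv2.COLOR_BGR2HSV).astype(int),2,0)
def cont(m):
    n,l,st,c=cv2.connectedComponentsWithStats(m.astype(np.uint8)); m=(l==1+np.argmax(st[1:,4])).astype(np.uint8)
    return (max(cv2.findContours(m,cv2.RETR_EXTERNAL,cv2.CHAIN_APPROX_NONE)[0],key=len)[:,0]+.5)/8-.5
red=((h<8)|(h>172))&(s>150)
print("tool rotvec yaw", np.arctan2(*T.as_matrix()[1::-1,1]), T.as_matrix()[2])
P=(toplane(cont(red&(v>170)),k,e[2]+.0072)-e)@T.as_matrix()*1000
print("bow top tool x range",np.percentile(P[:,0],[1,50,99]).round(1),"y",np.percentile(P[:,1],[2,98]).round(1), cv2.minAreaRect(P[:,:2].astype(np.float32)))
br=(h>10)&(h<26)&(s>90)&(v>120); br[:,2400:]=0; br[:,:1700]=0
c=cont(br); P=toplane(c,k,.09)[:,:2]*1000; U=np.array([np.cos(-.2605),np.sin(-.2605)]); V=np.array([-U[1],U[0]])
a,b=P@U,P@V; C=np.array([510.5,-190.6]); print("rel to C: front",(a.min()-C@U).round(2),"sides",np.percentile(b[a<a.min()+20],[2,98]).round(2)-C@V)
# line fits of the sides
for sg in (-1,1):
    g=(abs((b-C@V)*sg-27)<2.5)&(a>a.min()+3)&(a<a.min()+25); print(np.polyfit(a[g]-C@U,b[g]-C@V,1))
m=br.astype(np.uint8); c0=cv2.imread("pics/held.png"); g=(v<90)
ys,xs=np.nonzero(g[8*185:8*205,8*240:8*262]); print("slot dark px",xs.min()/8+240,xs.max()/8+240,ys.min()/8+185); print((toplane([[(xs.min()+xs.max())/16+240,ys.min()/8+185]],k,.09)[0,:2]*1000-C)@np.c_[U,V])
```

```text
tool rotvec yaw 1.3116452176806734 [ 5.09783096e-04  6.77200148e-04 -9.99999641e-01]
bow top tool x range [-13.7   0.3  13.4] y [-5.1  4.2] ((-0.1701068878173828, -0.42780113220214844), (9.29707145690918, 27.218286514282227), 89.98087310791016)
rel to C: front -31.44 sides [-26.81686934  27.63313066]
[ 1.97583238e-03 -2.66242839e+01]
[3.76666765e-03 2.76340727e+01]
slot dark px 247.25 253.875 196.375
[-1.32197536  0.71372477]
```

```bash
cat >> h.py <<'E'
U=np.array([np.cos(-.2605),np.sin(-.2605)]); V=np.array([-U[1],U[0]])
def ee(): return np.array(telemetry.current_ee_pos())
def st(n=""): 
    print(n,"z",round(ee()[2]*1e3,2),"xy",np.round(ee()[:2]*1e3,2),"F",np.round(telemetry.current_wrist_force(),2),"M",np.round(telemetry.current_torque(),3),"t",round(telemetry.current_t(),2))
E
python3 - <<'E'
from h import *
t=np.array([.51027,-.1895]); cmd=t.copy()
r.move_l([*cmd,.152],vel=.06)
for i in range(2):
    cmd+=t-ee()[:2]; r.move_l([*cmd,.152],vel=.03); st(i)
f0=np.array(telemetry.current_wrist_force())
for off in [(0,0),(0,.8),(0,-.8),(.8,0),(-.8,0),(.8,.8),(-.8,.8),(.8,-.8),(-.8,-.8)]:
    c=cmd+(off[0]*U+off[1]*V)*1e-3
    r.move_l([*c,.1495],vel=.03); s=r.move_l([*c,.142],vel=.02,guard=4); st((off,s))
    if not s: print("in"); break
    r.move_l([*c,.1495],vel=.03)
E
```

```text
0 z 152.33 xy [ 510.63 -189.85] F [-0.6  -0.52  0.14] M [ 0.078 -0.046 -0.002] t 10.05
1 z 152.14 xy [ 510.03 -189.35] F [ 0.32  0.11 -1.03] M [ 0.083 -0.007 -0.018] t 10.3
((0, 0), False) z 141.86 xy [ 509.99 -189.31] F [-0.3   0.18 -0.17] M [ 0.035 -0.011  0.005] t 11.07
in
```

Run:
```python
from h import *
b=np.pi/2-.2605; c=ee()[:2]+[.0003,-.0002]
for d in [0,-.06,-.12,-.18,-.23]:
    r.move_l([*c,.1405],rot=quat(b+d),vel=.02) if d else None
    s=r.move_l([*c,.1345],rot=quat(b+d),vel=.02,guard=8); st((d,s))
    if ee()[2]<.1365: break
```

```text
(0, False) z 134.4 xy [ 510.33 -189.79] F [-0.14 -2.01 -0.32] M [-0.169 -0.    -0.01 ] t 11.6
```

Run:
```python
from h import *
b=np.pi/2-.2605; c=np.array([.5103,-.1897])
for i,d in enumerate([0,-.05,.05,-.1,.0]):
    s=r.move_l([*c,.1205],rot=quat(b+d),vel=.02,guard=14); st((d,s))
    if ee()[2]<.1225: break
print(telemetry.current_opening())
im,k=snap("side"); im2,_=snap("wrist","in1")
p=np.array([.51,-.19,.11]); q=rot(k).T@(p-np.array(k["position"])); u=int(k["fx"]*q[0]/q[2]+k["cx"]); v=int(k["fy"]*q[1]/q[2]+k["cy"])
u,v=np.clip(u,50,460),np.clip(v,50,330)
a=cv2.resize(im[v-50:v+50,u-50:u+50,::-1],(400,400),interpolation=cv2.INTER_CUBIC); cv2.imwrite("pics/in_both.png",np.hstack([a,cv2.resize(im2[120:320,150:350,::-1],(400,400))]))
```

```text
(0, False) z 121.04 xy [ 510.32 -189.83] F [-1.37 -0.77  6.48] M [-0.132  0.335 -0.071] t 12.45
0.009390031982939404
```

View pics/in_both.png

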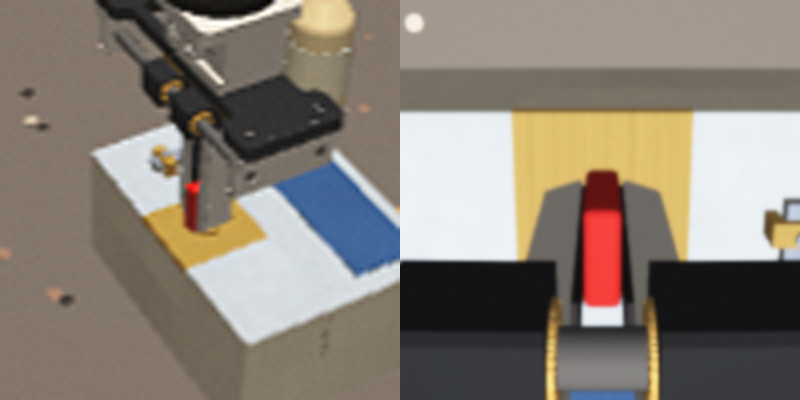

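Run:
```python
from h import *
c=np.array([.5103,-.1897])
for z in [.1200,.1192,.1184]:
    s=r.move_l([*c,z],vel=.01,guard=15); r.hold(.15); st((z,s))
    if s or telemetry.current_wrist_force()[2]>14: break
```

```text
(0.12, False) z 121.03 xy [ 510.3  -189.82] F [-2.75 -0.22  9.49] M [-0.005  0.453 -0.063] t 12.95
(0.1192, False) z 120.99 xy [ 510.33 -189.82] F [-2.83  0.39 14.21] M [ 0.069  0.667 -0.054] t 13.35
```

Run:
```python
from h import *
b=np.pi/2-.2605; c=np.array([.5103,-.1897])
for d in [.15,.3,.6,.9,1.2,1.4,1.5,1.56,1.62,1.66]:
    r.move_l([*c,.1192],rot=quat(b-d),vel=.02)
    M=R.from_quat(np.array(telemetry.current_tool_rot())[[1,2,3,0]]).as_matrix(); st((d,"turn",round(b-np.arctan2(M[1,1],M[0,1]),3)))
    F=telemetry.current_wrist_force()
    if np.linalg.norm(F)>35 or abs(telemetry.current_torque()[2])>.6: print("stop"); break
im,_=snap("wrist","t1"); cv2.imwrite("pics/t1c.png",cv2.resize(im[80:330,100:420,::-1],(768,600)))
```

```text
(0.15, 'turn', np.float64(0.15)) z 120.98 xy [ 510.58 -189.46] F [-3.43  1.17 14.17] M [ 0.3    0.566 -0.067] t 13.65
(0.3, 'turn', np.float64(0.3)) z 120.99 xy [ 510.65 -189.34] F [-2.38  0.84 12.75] M [0.307 0.561 0.014] t 13.95
(0.6, 'turn', np.float64(0.6)) z 120.99 xy [ 510.59 -189.4 ] F [-3.97  1.33 13.88] M [0.234 0.616 0.007] t 14.4
(0.9, 'turn', np.float64(0.9)) z 121.03 xy [ 510.75 -189.37] F [-2.5   1.61 13.2 ] M [ 0.234  0.504 -0.021] t 14.85
(1.2, 'turn', np.float64(1.2)) z 121.0 xy [ 510.93 -189.29] F [-2.11  2.14 13.29] M [ 0.263  0.447 -0.04 ] t 15.3
(1.4, 'turn', np.float64(1.4)) z 121.0 xy [ 511.04 -189.34] F [-2.67  1.89 13.12] M [0.296 0.468 0.035] t 15.65
(1.5, 'turn', np.float64(1.5)) z 121.03 xy [ 511.11 -189.37] F [-0.85  1.77 13.06] M [0.278 0.446 0.013] t 15.9
(1.56, 'turn', np.float64(1.56)) z 121.03 xy [ 511.16 -189.36] F [-1.84  1.43 13.06] M [0.302 0.448 0.139] t 16.15
(1.62, 'turn', np.float64(1.62)) z 121.04 xy [ 511.19 -189.4 ] F [-0.88  1.25 13.3 ] M [0.281 0.384 0.101] t 16.4
(1.66, 'turn', np.float64(1.66)) z 120.99 xy [ 511.23 -189.4 ] F [-1.3   1.77 12.97] M [0.222 0.411 0.046] t 16.65
```

View pics/t1c.png

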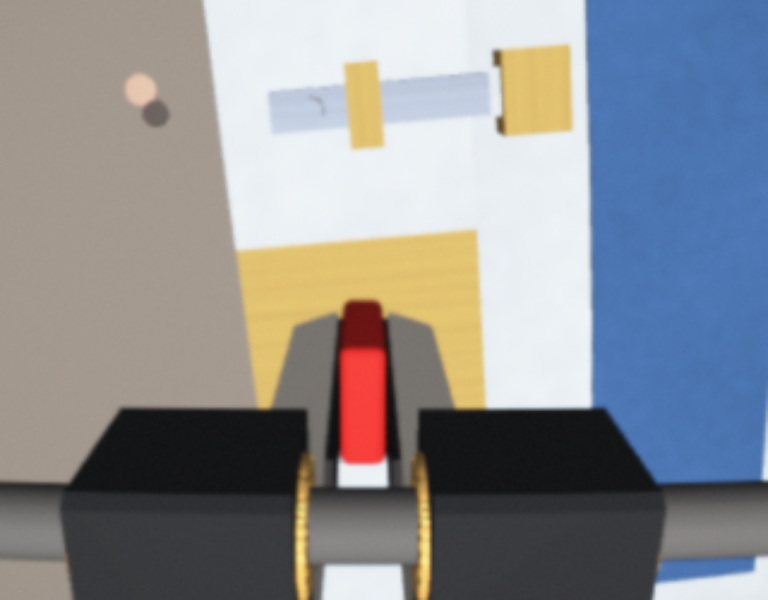

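Run:
```python
from h import *
b=np.pi/2-.2605; c=np.array([.5103,-.1897])
for d in [1.69,1.72]:
    r.move_l([*c,.1192],rot=quat(b-d),vel=.02); r.hold(.3)
    M=np.mean([(r.hold(.02),telemetry.current_torque()[2])[1] for _ in range(8)]); st((d,round(M,3)))
    if M>.35: break
r.hold(.5); im,_=snap("wrist","t2"); cv2.imwrite("pics/t2c.png",cv2.resize(im[80:330,100:420,::-1],(768,600))); st(telemetry.current_opening())
```

```text
(1.69, np.float64(0.126)) z 120.98 xy [ 511.2  -189.41] F [-1.01  1.93 13.47] M [0.257 0.397 0.108] t 17.38
(1.72, np.float64(0.097)) z 120.97 xy [ 511.22 -189.41] F [-0.37  1.12 12.56] M [0.273 0.375 0.079] t 18.07
0.010090701734239803 z 121.0 xy [ 511.23 -189.39] F [-1.12  1.81 13.24] M [0.26  0.389 0.063] t 18.62
```

View pics/t2c.png

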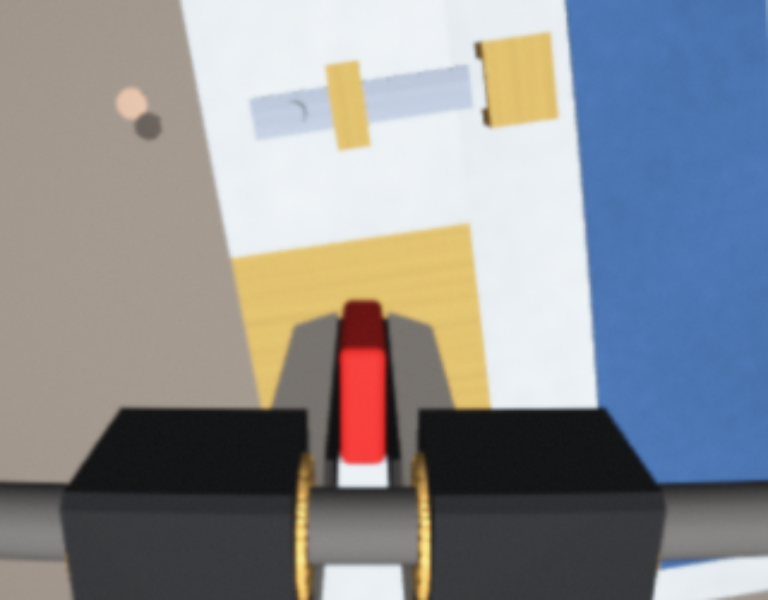

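The bolt is drawn clear of its catch, with a gap at about (480, 85). The key is still square in the fingers at (362, 400), its collar pressed on the plate with about 13 N. The spring torque of about 0.1 N m matches a full quarter turn.

```bash
python3 -c "
from plant import r
print(r.sign_off())"
```

```text
the job is handed in; nothing more can be done
None
```

The key is fully seated in the lock and the gripper is holding it a quarter turn clockwise with the bolt drawn back; the job was handed in at about 19 s of the 64 s allowed, and no verdict came back.

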